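# Take the front rack stop off the autosampler rail

## Robot

A 6-joint arm with a two-finger parallel gripper is mounted at the origin on the work surface. World frame = base frame: x ahead of the robot, y to its left, z up, the work surface at z = 0. Lengths are in m, angles in rad, forces in N, time in s.
With the tool pointing down it reaches from about 0.35 to 0.85 m from the base axis. Payload 8.1 kg.
Tool frame: the origin (TCP) lies between the finger pads; the fingertips stand 25 mm ahead of it and the grasp point (between the pads) lies 6 mm ahead of it (robot.tip_extent is the distance from the TCP to the fingertips, in m); z points along the fingers, y is the direction in which the jaws open and shut (so a half turn about z gives the same grasp; the last joint's range is limited). The gripper opens to 93 mm and grips with 3 to 60 N. Pads are 15 mm wide; open, the fingers measure 128 mm over their backs; the gripper's body (75 mm by 188 mm) begins 65 mm behind the grasp point.
Start: joints at [-1.327, 0.13, 1.488, -0, 1.523, -0.085], TCP at [0.194, -0.568, 0.244] pointing down, gripper open.
Joint ranges: [-2.96, 2.96], [-0.89, 2.26], [0.02, 2.5], [-1.34, 4.48], [0, 2.73], [-2.66, 2.66]. Speed limits (rad/s): [2.39, 2.39, 2.79, 3.14, 3.14, 3.14].

## Interface

Orientations are given as a rotation vector (axis times angle).
In Python, from plant import robot gives the robot as it stands.
- The arm moves only by the tool drive_tool, never from a script. Its argument "increments" is a list of rows, each a list of 7 numbers: the closure, from 0 (fully open) to 1 (shut), then the shift along the world's x, y, z in units of 25 mm (1.0 is 25 mm), then the turn, a rotation vector about the world's x, y, z in rad. In form: [[gripper, dx, dy, dz, rx, ry, rz], ...]. A call has 1 to 20 rows; each row is the pose to reach, as a shift and turn from the pose commanded when the call began; what a row does not reach only later rows make up. A row lasts 1/12 s, in which the tool goes at most 41.7 mm and 7.16 degrees, less where a joint would pass 70% of its speed; a pose out of reach is approached as far as the arm can. A call with a gripper value outside its range is refused whole. The fingers move at their own pace and stop on an object; "squeeze" is the grip in N (left out, the last holds). Time passes only in rows, so rows that repeat a pose let the fingers close. It gives the time, the measured TCP pose, the force and the opening at its end, in the units of the state.
- robot.read_state(): the state, without advancing time (a new reading comes with each control period).
- robot.read_camera(name): name is "scene" or "top" or "wrist"; returns a dict with "image" (420x560x3 uint8, red, green, blue), "fx", "fy", "cx", "cy" (pixels), "T" (4x4, takes a point from camera to world coordinates); the wrist camera has in their place "mount" (4x4, takes a point from camera to tool coordinates, whose origin is the TCP and whose axes are the flange's). Camera axes: x right, y down, z forward; pixel columns grow to the right and rows downward; lengths in m; the calibration is good to about 2 mm. A picture is of the moment at which its call begins: read the wrist's pose just before it. There is no depth.
- robot.close_job(): hands the job in, once; it reports no verdict.
The state is a dict: "t": time; "q": joint angles; "dq": joint speeds; "joint_torque": joint torques, N m; "tool_pos": TCP position; "orientation": TCP orientation; "force": force on the tool from outside, world axes, zero at the start; "wrist_torque": the same for the moment, N m; "opening": finger opening in m.
Only numpy, scipy, OpenCV 4.12 (cv2) and the standard library are available. Lean on these libraries where they do the work, as an engineer would, in place of code of your own. Each camera call takes 0.05 s, during which the arm holds its last target.

## Task

On the sampler deck, open the gate at the end of the T-slot rail: pull up its black spring knob, swing the gate clear and let the pin snap down into the other hole, so that the gate stays latched open. Then slide the rack stop nearest the gate along the slot and out of the open end, lift it away, and stand it upright, without dropping it, on the floor of the empty bay of the grey two-bay tray. Leave the other stop where it is in the rail, the thumbscrew in its bay, and do not shove or knock over the bottles and other things on the deck.

Things in the scene. Friction and masses are not known exactly. Their poses are not given: they have to be found in the camera images.
- rail: Fixed aluminium T-slot rail, 200 long x 50 wide x 24 high, bolted to the deck. Origin: centre of its underside; x runs along the slot towards the open end (x = +100), z up. Slot mouth 14 wide between two lips 7 thick (z 17 to 24); below them a cavity 30 wide, 11 high (z 6 to 17). The -x end is shut by a black plate; the +x end is open but barred by the gate. A bracket (top at z 24, x 30 to 142, y -117 to -45) beside it on the -y side carries the gate.
- rail_end (a point): Centre of the slot at the rail's open end, on its top face; axes as the rail's.
- gate_pivot (a point): Gate's hinge axis (vertical), at its boss top z = 40, rail frame x 112, y -70. Frame turns with the gate: y points along the bar. The gate is a dark steel bar 14 wide, z 26 to 36, from 55 behind the hinge (tail) to 95 ahead of it. Shut, it lies across the slot's end in the rail's +y direction.
- gate (a joint): Gate angle, rad: 0 shut and pinned, 1.309 (75 degrees) open at the other hole; it opens clockwise seen from above, the bar swinging to the rail's +x, its tail with the knob to the rail's -x. Limits -0.06 and 1.37. Holes allow about 0.05 rad of play; light friction.
- knob (a point): Middle of the black round pull knob on the gate's tail, 40 from the hinge axis on the side away from the bar. Knob 24 diameter, 24 high, vertical, z 50 to 74 when down (this point at z 62); 14 of stem and barrel (17 diameter) under it, then the bar at z 36. It turns with the gate (no free spin).
- plunger (a joint): Height the knob is pulled up, m: 0 = pin fully down in a hole, 0.008 frees the pin, 0.014 is the stop. Spring: 3 N at 0, about 6 N at the top; the pin rides on the index plate at 0.008 between the holes and snaps down by itself at a hole.
- front_stop: The rack stop to remove, the one nearer the gate; about 0.16 kg, aluminium upright on a steel T-foot. Origin: centre of the foot's underside; x along the slot, z up. Foot 30 (x) x 26 (y), z 0 to 8; neck 24 x 10, z 8 to 20; shoulder plate 36 x 40, z 19.5 to 24.5; upright plate 16 (x) x 36 (y), z 24.5 to 70.5, to be gripped on either pair of faces. In the rail its foot lies on the cavity floor (6 above the deck), with 2 side play each side and 3 up.
- back_stop: An identical stop farther from the gate, which stays in the rail. Same origin and axes.
- tray: Fixed grey tray 180 (x) x 120 (y) x 18 high, wall 5, floor 5 thick, one divider across the middle making two bays 82 x 110. Origin: centre of the underside. The -x bay holds a loose thumbscrew; the +x bay is empty. It may change places with the vial rack.
- bay (a point): Centre of the empty bay, on its floor (5 above the deck). Axes as the tray's.
- screw: Loose thumbscrew standing on its head in the tray's -x bay, head 24 diameter, 30 high; origin under its centre.
- sample: Second small glass jar like the vial, 26 diameter, 50 high, standing 110 to 125 ahead of the rail's open end, about in line with the slot: room to slide the stop out, not to carry it on low; origin centre of underside.
- vial_rack: Fixed white rack of capped vials, 150 (x) x 100 (y) x 76 high; origin centre of underside.
- reagent: White bottle, black cap, 40 diameter, 85 high, standing beside the rail; origin centre of underside.
- jar: Amber jar, 44 diameter, 60 high, standing on the rail's gate side; origin centre of underside.
- vial: Small glass jar, 26 diameter, 55 high, standing near the rail's open end; origin centre of underside.
- beaker: Glass beaker, 60 diameter, 75 high, far right; origin centre of underside.
- wrench: Steel wrench 150 long lying flat beyond the rail; origin under its middle, x along it.
Things that resemble listed ones, but are neither listed nor needed, are in the scene too. Leave any pink or red look-alike of the vial alone.

How it is judged:
On the way, in this order (a step that is already met when the one before it is completed fails the run):
1. the gate is latched open: within 0.09 rad of 1.309, pin down within 2.5 mm (value of joint gate between 1.219 and 1.399 rad and value of joint plunger below 0.0025 m), for 0.2 s.
2. the front stop has come out of the rail's open end: its origin is over 16 mm past it (x of front_stop in the frame of rail above 0.116 m), for 0.1 s.
At the end, for the whole second after the job is handed in: Gate latched open (1.309 within 0.09 rad, pin within 2.5 mm of down); front stop upright (0.1 rad), at rest, foot on the empty bay's floor (origin within 35 mm in x, 50 in y, 4 in height of the bay site); back stop within 15 mm of its start; bottle, jars, beaker upright (0.3 rad) (all of step 1 and x of front_stop in the frame of bay between -0.035 and 0.035 m and y of front_stop in the frame of bay between -0.05 and 0.05 m and z of front_stop in the frame of bay between -0.004 and 0.004 m and angle between front_stop's own z axis and vertical below 0.1 rad and linear speed of front_stop below 0.02 m/s and distance of back_stop from where it was at the start of the episode below 0.015 m and angle between each of reagent, jar, vial, sample, beaker's own z axis and vertical below 0.3 rad); the robot touches nothing.
It fails at once if the back stop is shifted by more than 15 mm (distance of back_stop from where it was at the start of the episode above 0.015 m).
It fails at once if the bottle, a jar or vial, the beaker or the wrench is shoved by more than 30 mm or a standing one is knocked over (distance of any of reagent, jar, vial, sample, beaker, wrench from where it was at the start of the episode above 0.03 m or angle between any of reagent, jar, vial, sample, beaker's own z axis and vertical above 0.5 rad).
It fails at once if the thumbscrew in the tray is shoved by more than 30 mm (distance of screw from where it was at the start of the episode above 0.03 m).
It fails at once if the front stop is dropped: falling faster than 0.45 m/s (about 10 mm of fall) out of the fingers (contact force between the fingers and front_stop below 0.05 N and linear speed of front_stop above 0.45 m/s).
It also fails if it takes over 62 s, if anything falls off the work surface, if the arm or the gripper's body presses on something with over 40 N, if the wrist force passes 120 N, or if a joint passes its speed limit or range.

## Working session

There is one attempt and no reset: what is moved stays moved. The work goes in short steps, Python scripts to look and compute and a tool call to move; the robot and the scene stay as the last step left them, time stands still between calls to the robot, and variables do not carry over. Pictures are saved under pics/ and viewed, and the job is handed in when it is done.

Besides the shell and the picture viewer there is one more tool, called as name(argument=value, ...), one argument or row to a line, values as JSON. drive_tool: Moves the arm, as the interface text tells. Its arguments: {"type":"object","properties":{"increments":{"type":"array"},"squeeze":{"type":"number"}},"required":["increments"]}

```bash
mkdir -p pics; ls; python3 - <<'E'
from plant import robot
import cv2
print(robot.read_state())
for n in ["scene","top","wrist"]:
    c=robot.read_camera(n)
    cv2.imwrite(f"pics/{n}0.png",c["image"][:,:,::-1])
    print(n,c["fx"],c["fy"],c["cx"],c["cy"],c.get("T",c.get("mount")))
E
```

```text
pics
{'t': 0.0, 'q': array([-1.32743046e+00,  1.31152969e-01,  1.48927327e+00,  1.52573345e-05,
        1.52295025e+00, -8.53835341e-02]), 'dq': array([ 0.00044157,  0.00103372,  0.00150707,  0.00272416,  0.00161488,
       -0.00068385]), 'joint_torque': array([-7.45805537e-04, -5.59840143e+01, -4.91765070e+01,  7.67867896e-02,
        3.52502579e-02, -1.52916964e-04]), 'tool_pos': array([ 0.19362917, -0.56736372,  0.24259557]), 'orientation': array([-3.09749141e+00, -5.13783728e-01,  1.97131747e-04]), 'force': array([0.54805844, 0.01325502, 0.70394714]), 'wrist_torque': array([-0.0365442 ,  0.00692866, -0.01879154]), 'opening': 0.09321748399031861}
scene 410.87605403206095 410.87605403206095 281.2001490415037 204.74513718988035 [[-0.32751859  0.58230461 -0.74407857  1.3101602 ]
 [ 0.94474973  0.19066097 -0.26663896  0.2623026 ]
 [-0.01339835 -0.79029725 -0.61257713  0.66140699]
 [ 0.          0.          0.          1.        ]]
top 477.6087048514414 477.6087048514414 282.04582992522916 209.6933879738613 [[-0.00947998 -0.9987755   0.0485554   0.51761977]
 [-0.99993622  0.00976675  0.00567227 -0.01354878]
 [-0.00613955 -0.04849853 -0.99880438  1.29242798]
 [ 0.          0.          0.          1.        ]]
wrist 318.1541238157332 318.1541238157332 284.21056938161405 214.6655160061441 [[ 1.93478563e-05 -9.63644096e-01 -2.67189175e-01  7.44009421e-02]
 [ 9.99999926e-01  1.21602939e-04 -3.66160416e-04 -4.42741108e-04]
 [ 3.85339312e-04 -2.67189148e-01  9.63644027e-01 -1.42625244e-01]
 [ 0.00000000e+00  0.00000000e+00  0.00000000e+00  1.00000000e+00]]
```

View pics/scene0.png

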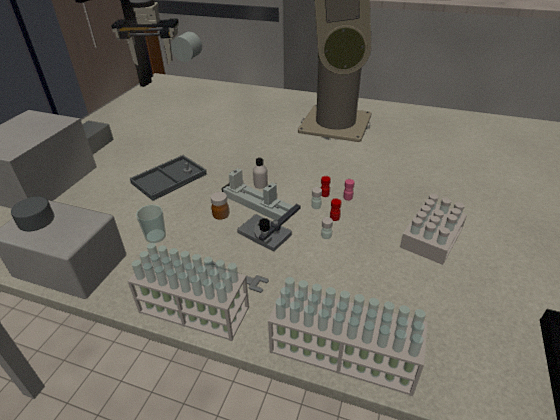

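View pics/top0.png

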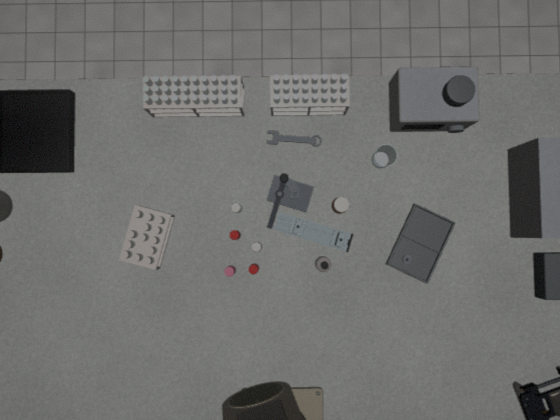

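View pics/wrist0.png

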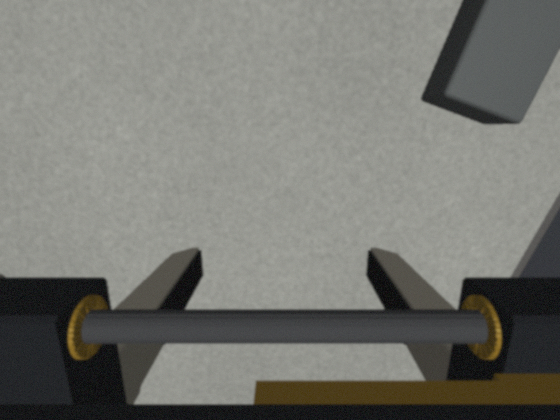

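The top view shows the rail from (350,241), the plate end, to (274,222), the open end. The knob is at (284,178), and the tray at (421,243) has its screw in the lower bay. I'll zoom in for pixel positions.

```bash
cat > h.py <<'E'
import numpy as np, cv2
K={"scene":(410.876,281.200,204.745),"top":(477.6087,282.0458,209.6934)}
T={"scene":np.array([[-0.32751859,0.58230461,-0.74407857,1.3101602],[0.94474973,0.19066097,-0.26663896,0.2623026],[-0.01339835,-0.79029725,-0.61257713,0.66140699],[0,0,0,1]]),
"top":np.array([[-0.00947998,-0.9987755,0.0485554,0.51761977],[-0.99993622,0.00976675,0.00567227,-0.01354878],[-0.00613955,-0.04849853,-0.99880438,1.29242798],[0,0,0,1]])}
def ray(n,u,v):
    f,cx,cy=K[n]; d=T[n][:3,:3]@np.array([(u-cx)/f,(v-cy)/f,1]); return T[n][:3,3],d
def atz(n,u,v,z):
    o,d=ray(n,u,v); return o+d*(z-o[2])/d[2]
def tri(a,b):
    o1,d1=ray("top",*a);o2,d2=ray("scene",*b)
    s=np.linalg.lstsq(np.c_[d1,-d2],o2-o1,rcond=None)[0]
    p,q=o1+d1*s[0],o2+d2*s[1]; return (p+q)/2,np.linalg.norm(p-q)
def proj(n,P):
    f,cx,cy=K[n]; P=np.atleast_2d(P); p=(P-T[n][:3,3])@T[n][:3,:3]; return np.c_[f*p[:,0]/p[:,2]+cx,f*p[:,1]/p[:,2]+cy]
E
python3 - <<'E'
import cv2
a=cv2.imread("pics/top0.png"); 
cv2.imwrite("pics/topz.png",cv2.resize(a[160:290,220:370],None,fx=5,fy=5,interpolation=cv2.INTER_CUBIC)[:600])
cv2.imwrite("pics/topt.png",cv2.resize(a[195:290,375:465],None,fx=6,fy=6,interpolation=cv2.INTER_CUBIC))
a=cv2.imread("pics/scene0.png"); 
cv2.imwrite("pics/scz.png",cv2.resize(a[150:260,190:345],None,fx=5,fy=5,interpolation=cv2.INTER_CUBIC))
cv2.imwrite("pics/sct.png",cv2.resize(a[150:205,120:215],None,fx=6,fy=6,interpolation=cv2.INTER_CUBIC))
E
```

```text
(no output)
```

View pics/topz.png

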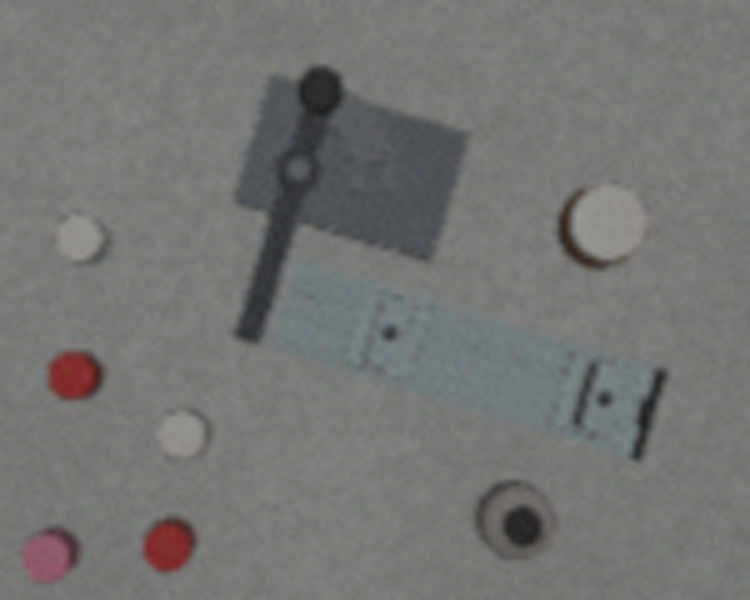

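View pics/scz.png

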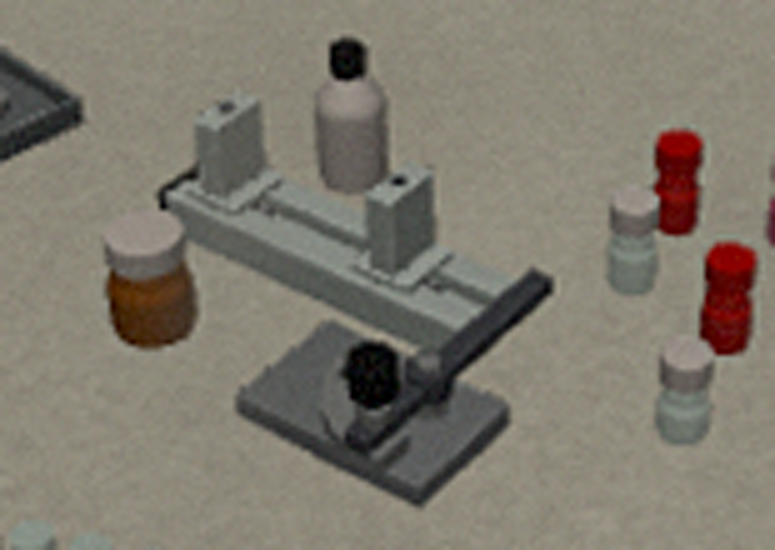

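View pics/topt.png

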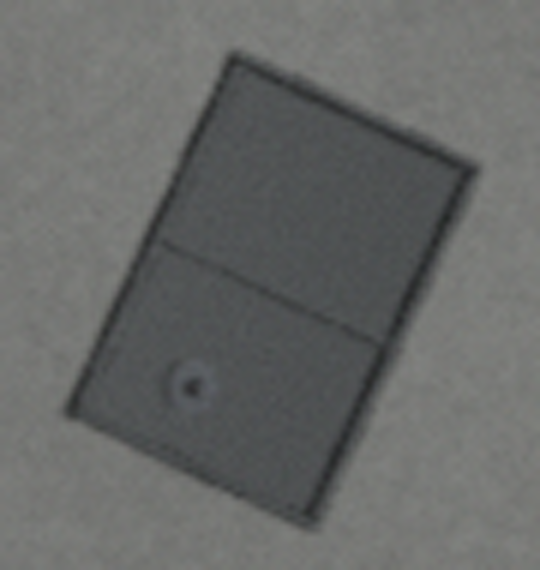

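View pics/sct.png

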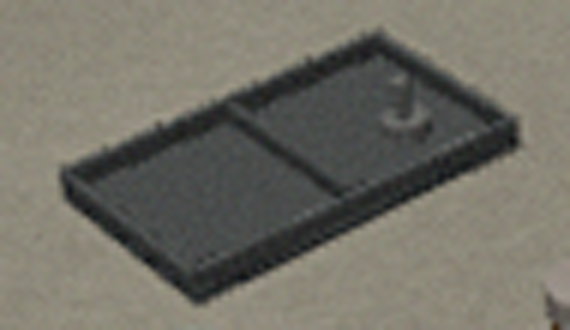

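```bash
cat > fit.py <<'E'
from h import *
from scipy.optimize import least_squares
tz=lambda U,V:(220+(U+.5)/5-.5,160+(V+.5)/5-.5)
sz=lambda U,V:(190+(U+.5)/5-.5,150+(V+.5)/5-.5)
obs=[("top",(112,-110,74),tz(321,90)),("scene",(112,-110,62),sz(371,374)),
("top",(112,-70,40),tz(297,169)),("scene",(112,-70,40),sz(428,363)),
("top",(119,25,36),tz(235,335)),("top",(105,25,36),tz(260,342)),
("top",("f",0,76.5),tz(390,332)),("scene",("f",0,76.5),sz(399,181)),
("top",("b",0,76.5),tz(603,398)),("scene",("b",0,76.5),sz(226,107)),
("top",(142,-117,24),tz(270,77)),("top",(30,-117,24),tz(467,132)),("top",(30,-45,24),tz(431,260)),("top",(142,-45,24),tz(238,202)),
("scene",(142,-117,24),sz(419,487)),("scene",(30,-117,24),sz(240,398)),("scene",(30,-45,24),sz(330,322)),("scene",(142,-45,24),sz(510,412))]
def model(p):
    X,Y,Z,a,f,b=p; out=[]
    for n,P,uv in obs:
        P=np.array([f*1e3 if P[0]=="f" else b*1e3 if P[0]=="b" else P[0],P[1],P[2]],float)/1e3
        c,s=np.cos(a),np.sin(a)
        w=[X+c*P[0]-s*P[1],Y+s*P[0]+c*P[1],Z+P[2]]
        out.append(proj(n,w)[0]-uv)
    return np.array(out)
r=least_squares(lambda p:model(p).ravel(),[.47,-.07,0,1.8,.02,-.06],loss="soft_l1")
print(r.x.round(4)); 
for o,e in zip(obs,model(r.x)): print(o[0],o[1],e.round(2))
# tray
tt=lambda U,V:(375+(U+.5)/6-.5,195+(V+.5)/6-.5); st=lambda U,V:(120+(U+.5)/6-.5,150+(V+.5)/6-.5)
C={"far_left":((235,56),None),"fr":((474,170),None),"nl":((72,412),None),"nr":((312,524),None)}
W={k:atz("top",*tt(*v[0]),.018) for k,v in C.items()}
for k,w in W.items(): print(k,w.round(4))
S=[atz("scene",*st(*p),.018) for p in [(66,180),(192,274),(376,34),(517,127)]]
print(np.round(S,4)); print(np.mean(list(W.values()),0),np.mean(S,0))
for n,t,s,z in [("screw",tt(194,386),st(402,80),.035)]: print(n,tri(t,s),atz("top",*t,z))
# others (tops)
for n,t,s in [("reagent",tz(522,525),sz(348,45)),("jar",tz(608,222),sz(146,230)),("sampleA",tz(81,238),sz(687,353)),("vialB",tz(184,434),sz(635,202))]: print(n,tri(t,s))
E
python3 fit.py
```

```text
[ 0.5219 -0.0854 -0.0081  1.2656  0.0408 -0.0735]
top (112, -110, 74) [-0.12 -0.15]
scene (112, -110, 62) [0.66 2.29]
top (112, -70, 40) [ 0.32 -0.06]
scene (112, -70, 40) [0.18 2.54]
top (119, 25, 36) [-0.26  0.34]
top (105, 25, 36) [-0.21  0.48]
top ('f', 0, 76.5) [0.17 0.3 ]
scene ('f', 0, 76.5) [-0.09  2.05]
top ('b', 0, 76.5) [0.38 0.14]
scene ('b', 0, 76.5) [0.13 2.16]
top (142, -117, 24) [ 0.21 -1.1 ]
top (30, -117, 24) [ 0.75 -0.02]
top (30, -45, 24) [0.19 0.04]
top (142, -45, 24) [-1.24 -0.52]
scene (142, -117, 24) [ 0.13 -0.94]
scene (30, -117, 24) [-1.09 -2.03]
scene (30, -45, 24) [-0.04 -2.09]
scene (142, -45, 24) [ 0.31 -2.92]
far_left [ 0.5916 -0.3579  0.018 ]
fr [ 0.5399 -0.4626  0.018 ]
nl [ 0.4346 -0.2823  0.018 ]
nr [ 0.3844 -0.3871  0.018 ]
[[ 0.5512 -0.4563  0.018 ]
 [ 0.5968 -0.3582  0.018 ]
 [ 0.3899 -0.3848  0.018 ]
 [ 0.4454 -0.2762  0.018 ]]
[ 0.48761319 -0.37249367  0.018     ] [ 0.49585905 -0.36887987  0.018     ]
screw (array([ 0.44700104, -0.33344057,  0.03426275]), np.float64(0.002384881547166038)) [ 0.44650842 -0.33216134  0.035     ]
reagent (array([ 0.43699895, -0.11100275,  0.08466621]), np.float64(0.00011612990886540261))
jar (array([ 0.59075442, -0.15945085,  0.05824783]), np.float64(0.0005217104542348463))
sampleA (array([0.58578754, 0.11471899, 0.04660301]), np.float64(0.0007855368290444835))
vialB (array([0.48315295, 0.0614576 , 0.05093082]), np.float64(0.0011165115703354938))
```

```bash
cat >> fit.py <<'E'
print("----")
for n,t,s in [("boss",(297,169),(428,363)),("f",(390,332),(399,181)),("b",(603,398),(226,107)),("br1",(270,77),(419,487)),("br2",(467,132),(240,398)),("br3",(431,260),(330,322)),("br4",(238,202),(510,412)),("knobtop",(321,90),(372,354))]:
    p,e=tri(tz(*t),sz(*s)); print(n,p.round(4),round(e,4))
E
python3 fit.py | sed -n '/----/,$p'
```

```text
----
boss [6.218e-01 6.000e-04 3.930e-02] 0.0012
f [ 0.5348 -0.0458  0.0752] 0.0001
b [ 0.5005 -0.1542  0.0758] 0.0012
br1 [0.6741 0.0147 0.011 ] 0.0019
br2 [ 0.6428 -0.0898  0.0103] 0.0009
br3 [ 0.5743 -0.0702  0.0095] 0.0003
br4 [0.6065 0.0345 0.0052] 0.0019
knobtop [ 0.6595 -0.0121  0.0715] 0.0004
```

```bash
sed -i 's/,24),tz(/,9),tz(/g; s/,24),sz(/,9),sz(/g' fit.py; python3 fit.py | head -20
```

```text
[ 5.2190e-01 -8.6000e-02 -7.0000e-04  1.2684e+00  4.2200e-02 -7.1500e-02]
top (112, -110, 74) [-0.05 -0.39]
scene (112, -110, 62) [ 0.49 -0.29]
top (112, -70, 40) [ 0.4 -0.2]
scene (112, -70, 40) [0.03 0.03]
top (119, 25, 36) [-0.16  0.44]
top (105, 25, 36) [-0.07  0.58]
top ('f', 0, 76.5) [-0.07  0.15]
scene ('f', 0, 76.5) [ 0.08 -0.27]
top ('b', 0, 76.5) [ 0.21 -0.13]
scene ('b', 0, 76.5) [0.22 0.01]
top (142, -117, 9) [ 0.33 -0.64]
top (30, -117, 9) [0.67 0.26]
top (30, -45, 9) [0.22 0.19]
top (142, -45, 9) [-1.   -0.18]
scene (142, -117, 9) [0.2  1.37]
scene (30, -117, 9) [-0.93  0.33]
scene (30, -45, 9) [-0.03  0.2 ]
scene (142, -45, 9) [ 0.22 -0.66]
far_left [ 0.5916 -0.3579  0.018 ]
```

Fit residuals are about 0.5 px or less for the rail, so I trust it. Rail origin is (0.522, -0.086), yaw 1.268. Front stop is at rail x 42, sample at (0.586, 0.115), vial at (0.483, 0.061). I'll move above the knob, jaws along the bar.

drive_tool(
  increments=[
    [0.45, 18.67, 22.2, -3, 0, 0, 0.939],
    [0.45, 18.67, 22.2, -3, 0, 0, 0.939],
    [0.45, 18.67, 22.2, -3, 0, 0, 0.939],
    [0.45, 18.67, 22.2, -3, 0, 0, 0.939],
    [0.45, 18.67, 22.2, -3, 0, 0, 0.939],
    [0.45, 18.67, 22.2, -3, 0, 0, 0.939],
    [0.45, 18.67, 22.2, -3, 0, 0, 0.939],
    [0.45, 18.67, 22.2, -3, 0, 0, 0.939],
    [0.45, 18.67, 22.2, -3, 0, 0, 0.939],
    [0.45, 18.67, 22.2, -3, 0, 0, 0.939],
    [0.45, 18.67, 22.2, -3, 0, 0, 0.939],
    [0.45, 18.67, 22.2, -3, 0, 0, 0.939],
    [0.45, 18.67, 22.2, -3, 0, 0, 0.939],
    [0.45, 18.67, 22.2, -3, 0, 0, 0.939],
    [0.45, 18.67, 22.2, -3, 0, 0, 0.939],
    [0.45, 18.67, 22.2, -3, 0, 0, 0.939],
    [0.45, 18.67, 22.2, -3, 0, 0, 0.939],
    [0.45, 18.67, 22.2, -3, 0, 0, 0.939],
    [0.45, 18.67, 22.2, -3, 0, 0, 0.939],
    [0.45, 18.67, 22.2, -3, 0, 0, 0.939],
  ],
  squeeze=30,
)

```text
t: 1.82
tool_pos: [0.6604, -0.0117, 0.1675]
orientation: [-2.528, -1.863, 0.002]
force: [-0.6, -0.3, 0.6]
opening: 0.0513
```

```bash
cat >> h.py <<'E'
WM=np.array([[1.93478563e-05,-9.63644096e-01,-2.67189175e-01,7.44009421e-02],[9.99999926e-01,1.21602939e-04,-3.66160416e-04,-4.42741108e-04],[3.85339312e-04,-2.67189148e-01,9.63644027e-01,-1.42625244e-01],[0,0,0,1]])
def setwrist(st,name="wrist"):
    M=np.eye(4); M[:3,:3]=cv2.Rodrigues(np.array(st["orientation"]))[0]; M[:3,3]=st["tool_pos"]
    K[name]=(318.154,284.2106,214.6655); T[name]=M@WM
def rail(p,X=.5219,Y=-.086,a=1.2684):
    p=np.atleast_2d(np.array(p,float))/1e3; c,s=np.cos(a),np.sin(a)
    return np.c_[X+c*p[:,0]-s*p[:,1],Y+s*p[:,0]+c*p[:,1],p[:,2]]
def shot(name,fn,pts=()):
    from plant import robot
    st=robot.read_state()
    c=robot.read_camera(name); im=c["image"][:,:,::-1].copy()
    if name=="wrist": setwrist(st)
    for P in pts:
        uv=proj(name,P)[0]; print(np.round(P,4),uv.round(1))
        cv2.drawMarker(im,tuple(int(round(x)) for x in uv),(0,255,0),cv2.MARKER_CROSS,8,1)
    cv2.imwrite(fn,im); return st
E
python3 - <<'E'
from h import *
st=shot("wrist","pics/w1.png",rail([(112,-110,74),(112,-70,40),(119,25,36),(105,25,36),(42,0,76.5),(100,0,24)]))
print(st["t"],st["tool_pos"],st["orientation"])
E
```

```text
[ 0.6603 -0.0118  0.074 ] [285.  225.9]
[6.221e-01 1.000e-04 4.000e-02] [239.6 214.1]
[0.5335 0.035  0.036 ] [132.9 205.1]
[0.5293 0.0217 0.036 ] [134.9 220.2]
[ 0.5344 -0.0459  0.0765] [152.3 307. ]
[0.5517 0.0095 0.024 ] [167.9 221.7]
1.8167 [ 0.66036563 -0.01167989  0.16749554] [-2.52826919e+00 -1.86306759e+00  2.41001841e-03]
```

View pics/w1.png

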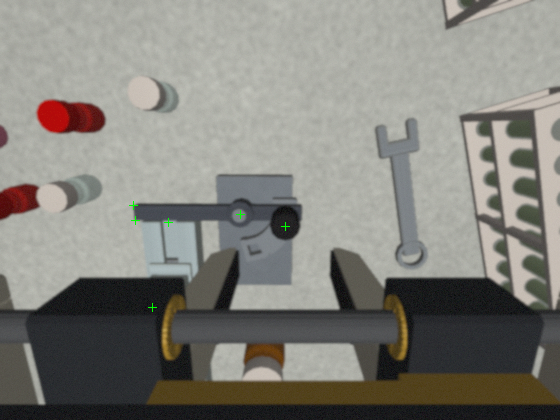

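The markers land on the boss, bar end and knob: the knob appears at about (286,222) against a predicted (285,226), so within about 2–3 mm. Descending and gripping.

drive_tool(
  increments=[
    [0.45, 0, 0, -1.5, 0, 0, 0],
    [0.45, 0, 0, -3, 0, 0, 0],
    [0.45, 0, 0, -3.9, 0, 0, 0],
    [0.45, 0, 0, -3.9, 0, 0, 0],
    [0.45, 0, 0, -3.9, 0, 0, 0],
    [1, 0, 0, -3.9, 0, 0, 0],
    [1, 0, 0, -3.9, 0, 0, 0],
    [1, 0, 0, -3.9, 0, 0, 0],
    [1, 0, 0, -3.9, 0, 0, 0],
    [1, 0, 0, -3.9, 0, 0, 0],
    [1, 0, 0, -3.9, 0, 0, 0],
    [1, 0, 0, -3.9, 0, 0, 0],
  ],
  squeeze=35,
)

```text
t: 2.87
tool_pos: [0.6606, -0.0129, 0.0718]
orientation: [2.531, 1.861, 0.0]
force: [-3.8, 0.1, 6.3]
opening: 0.023
```

drive_tool(
  increments=[
    [1, 0, 0, 0.25, 0, 0, 0],
    [1, 0, 0, 0.5, 0, 0, 0],
    [1, 0, 0, 0.5, 0, 0, 0],
    [1, 0, 0, 0.5, 0, 0, 0],
  ],
)

```text
t: 3.2
tool_pos: [0.6603, -0.0128, 0.0834]
orientation: [-2.531, -1.861, 0.0]
force: [0.9, -0.5, -5.7]
opening: 0.0232
```

```bash
python3 - <<'E'
from h import *
st=shot("wrist","pics/w2.png"); print(st["tool_pos"],st["force"],st["opening"])
shot("scene","pics/s2.png")
a=cv2.imread("pics/s2.png"); cv2.imwrite("pics/s2z.png",cv2.resize(a[150:260,190:345],None,fx=5,fy=5,interpolation=cv2.INTER_CUBIC))
# arc waypoints: incremental from start
piv=rail((112,-70,40))[0]; k=rail((112,-110,62))[0]
for d in range(0,100,5):
    a=-np.radians(d);c,s=np.cos(a),np.sin(a);r=(k-piv)[:2]
    p=np.array([c*r[0]-s*r[1],s*r[0]+c*r[1]])-r; print(d,(p/.025).round(2),a.round(3))
E
```

```text
[ 0.66033244 -0.01283218  0.08344085] [ 0.88070043 -0.52805144 -5.68339816] 0.023167534826281245
0 [0. 0.] -0.0
5 [-0.05 -0.13] -0.087
10 [-0.11 -0.26] -0.175
15 [-0.18 -0.38] -0.262
20 [-0.26 -0.49] -0.349
25 [-0.34 -0.6 ] -0.436
30 [-0.44 -0.7 ] -0.524
35 [-0.55 -0.79] -0.611
40 [-0.66 -0.87] -0.698
45 [-0.78 -0.94] -0.785
50 [-0.91 -1.  ] -0.873
55 [-1.04 -1.05] -0.96
60 [-1.18 -1.08] -1.047
65 [-1.31 -1.11] -1.134
70 [-1.45 -1.12] -1.222
75 [-1.59 -1.12] -1.309
80 [-1.73 -1.11] -1.396
85 [-1.87 -1.09] -1.484
90 [-2.   -1.05] -1.571
95 [-2.14 -1.  ] -1.658
```

View pics/s2z.png

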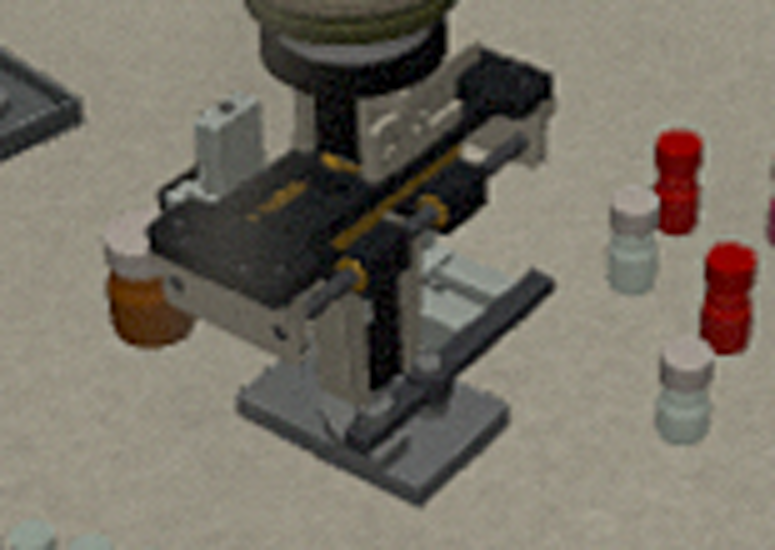

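The pull reads -5.7 N, consistent with the spring near its top. Swinging to 60°.

drive_tool(
  increments=[
    [1, -0.05, -0.13, 0, 0, 0, -0.087],
    [1, -0.11, -0.26, 0, 0, 0, -0.175],
    [1, -0.18, -0.38, 0, 0, 0, -0.262],
    [1, -0.26, -0.49, 0, 0, 0, -0.349],
    [1, -0.34, -0.6, 0, 0, 0, -0.436],
    [1, -0.44, -0.7, 0, 0, 0, -0.524],
    [1, -0.55, -0.79, 0, 0, 0, -0.611],
    [1, -0.66, -0.87, 0, 0, 0, -0.698],
    [1, -0.78, -0.94, 0, 0, 0, -0.785],
    [1, -0.91, -1.0, 0, 0, 0, -0.873],
    [1, -1.04, -1.05, 0, 0, 0, -0.96],
    [1, -1.18, -1.08, 0, 0, 0, -1.047],
    [1, -1.18, -1.08, 0, 0, 0, -1.047],
  ],
)

```text
t: 4.38
tool_pos: [0.63, -0.0396, 0.0828]
orientation: [-3.122, -0.34, 0.003]
force: [0.8, 2.0, -6.1]
opening: 0.023
```

```bash
python3 - <<'E'
from h import *
shot("scene","pics/s3.png")
a=cv2.imread("pics/s3.png"); cv2.imwrite("pics/s3z.png",cv2.resize(a[150:260,190:345],None,fx=5,fy=5,interpolation=cv2.INTER_CUBIC))
E
```

```text
(no output)
```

View pics/s3z.png

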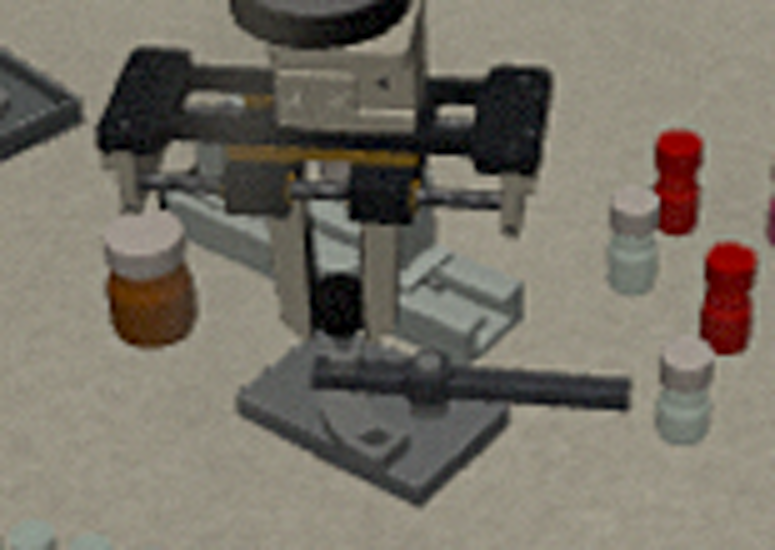

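The picture shows the gate swung to about 60°, with the bar end at (630,395) and the knob still held at (338,305). I'll go on to 75° and lower the knob.

drive_tool(
  increments=[
    [1, -0.13, -0.03, 0, 0, 0, -0.087],
    [1, -0.27, -0.04, 0, 0, 0, -0.175],
    [1, -0.41, -0.04, 0, 0, 0, -0.262],
    [1, -0.41, -0.04, 0, 0, 0, -0.262],
    [1, -0.41, -0.04, -0.15, 0, 0, -0.262],
    [1, -0.41, -0.04, -0.3, 0, 0, -0.262],
    [1, -0.41, -0.04, -0.5, 0, 0, -0.262],
    [1, -0.41, -0.04, -0.5, 0, 0, -0.262],
  ],
)

```text
t: 5.1
tool_pos: [0.6211, -0.0404, 0.0718]
orientation: [-3.141, 0.059, -0.0]
force: [-6.1, 4.2, 4.7]
opening: 0.0233
```

Height and force match the initial pinned reading (z 0.0718, about +5 N), so the pin looks to be in. Releasing and rising.

drive_tool(
  increments=[
    [0.45, 0, 0, 0, 0, 0, 0],
    [0.45, 0, 0, 0, 0, 0, 0],
    [0.45, 0, 0, 0, 0, 0, 0],
    [0.45, 0, 0, 0, 0, 0, 0],
    [0.45, 0, 0, 1.0, 0, 0, 0],
    [0.45, 0, 0, 2.2, 0, 0, 0],
    [0.45, 0, 0, 3.5, 0, 0, 0],
    [0.45, 0, 0, 4, 0, 0, 0],
    [0.45, 0, 0, 4, 0, 0, 0],
    [0.45, 0, 0, 4, 0, 0, 0],
  ],
)

```text
t: 5.93
tool_pos: [0.6215, -0.0411, 0.1718]
orientation: [3.141, -0.065, 0.004]
force: [-0.6, -0.1, -1.0]
opening: 0.0507
```

```bash
python3 - <<'E'
from h import *
a=1.309; c,s=np.cos(-a),np.sin(-a)
k=lambda z:(112+40*s, -70-40*c, z); e=(112+95*-s,-70+95*c,36)
st=shot("wrist","pics/w4.png",rail([k(74),(112,-70,40),e,(42,0,76.5)])); print(st["t"],st["tool_pos"])
shot("scene","pics/s4.png",rail([k(74),e,k(50),(42,0,76.5)]))
a=cv2.imread("pics/s4.png"); cv2.imwrite("pics/s4z.png",cv2.resize(a[150:260,190:345],None,fx=5,fy=5,interpolation=cv2.INTER_CUBIC))
E
```

```text
[ 0.6205 -0.0399  0.074 ] [283.4 225.7]
[6.221e-01 1.000e-04 4.000e-02] [238.8 214.3]
[0.6259 0.095  0.036 ] [134.6 213.2]
[ 0.5344 -0.0459  0.0765] [294.6 322.2]
5.9333 [ 0.62147693 -0.0411059   0.17178438]
[ 0.6205 -0.0399  0.074 ] [258.9 206.9]
[0.6259 0.095  0.036 ] [313.8 232.8]
[ 0.6205 -0.0399  0.05  ] [259.4 214.9]
[ 0.5344 -0.0459  0.0765] [269.4 185.3]
```

View pics/s4z.png

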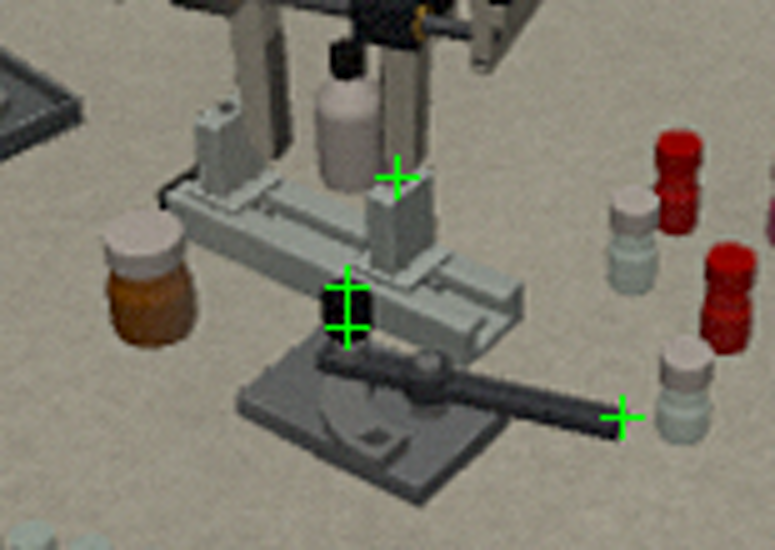

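View pics/w4.png

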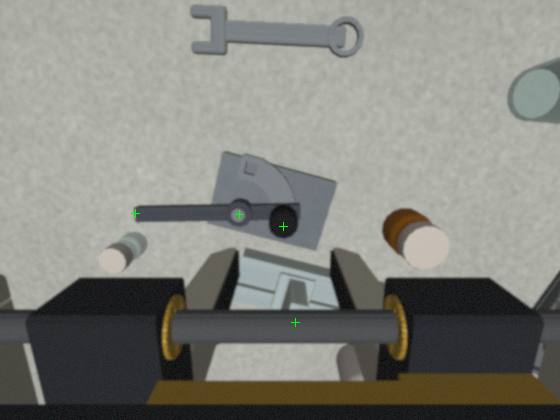

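The gate lies at the 75° position. The bar end is on its marker at (621,418), and the knob sits at the down height. Next I'll go above the front stop, jaws along the rail.

drive_tool(
  increments=[
    [0.45, -1.7, -0.1, 0, 0, 0, -0.12],
    [0.45, -3.48, -0.19, 0, 0, 0, -0.261],
    [0.45, -3.48, -0.19, 0, 0, 0, -0.261],
    [0.45, -3.48, -0.19, 0, 0, 0, -0.261],
    [0.45, -3.48, -0.19, -0.8, 0, 0, -0.261],
    [0.45, -3.48, -0.19, -0.8, 0, 0, -0.261],
    [0.45, -3.48, -0.19, -0.8, 0, 0, -0.261],
  ],
)

```text
t: 6.62
tool_pos: [0.5335, -0.0455, 0.1499]
orientation: [-3.106, 0.471, 0.004]
force: [-0.0, 0.2, -0.1]
opening: 0.0511
```

```bash
python3 - <<'E'
from h import *
st=shot("wrist","pics/w5.png",rail([(34,-18,76.5),(50,-18,76.5),(34,18,76.5),(50,18,76.5),(100,-7,24),(100,7,24)])); print(st["t"],st["tool_pos"],st["orientation"])
E
```

```text
[ 0.5492 -0.0589  0.0765] [296.6 208.3]
[ 0.554  -0.0436  0.0765] [273.8 208.3]
[ 0.5148 -0.0482  0.0765] [296. 256.]
[ 0.5196 -0.0329  0.0765] [274.2 256. ]
[0.5584 0.0074 0.024 ] [218.2 205.3]
[0.545  0.0115 0.024 ] [219.1 220.8]
6.6167 [ 0.53353302 -0.04545832  0.14987543] [-3.10595486  0.47113149  0.00406445]
```

View pics/w5.png

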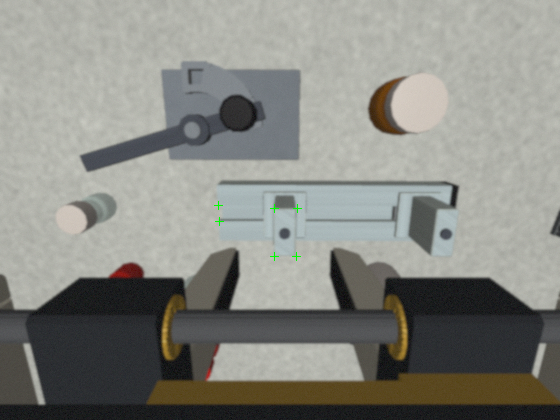

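The marker box fits the stop's top face at (274–296, 208–256), so the stop is centred between the fingers. Descending and gripping.

drive_tool(
  increments=[
    [0.45, 0.02, 0, -1.2, 0, 0, 0],
    [0.45, 0.02, 0, -2.4, 0, 0, 0],
    [0.45, 0.02, 0, -3.4, 0, 0, 0],
    [0.45, 0.02, 0, -3.4, 0, 0, 0],
    [0.45, 0.02, 0, -3.4, 0, 0, 0],
    [1, 0.02, 0, -3.4, 0, 0, 0],
    [1, 0.02, 0, -3.4, 0, 0, 0],
    [1, 0.02, 0, -3.4, 0, 0, 0],
    [1, 0.02, 0, -3.4, 0, 0, 0],
    [1, 0.02, 0, -3.4, 0, 0, 0],
    [1, 0.02, 0, -3.4, 0, 0, 0],
    [1, 0.02, 0, -3.4, 0, 0, 0],
    [1, 0.02, 0, -3.4, 0, 0, 0],
  ],
  squeeze=40,
)

```text
t: 7.75
tool_pos: [0.5346, -0.0457, 0.0667]
orientation: [3.106, -0.473, 0.001]
force: [-0.9, 1.0, 5.3]
opening: 0.0162
```

drive_tool(
  increments=[
    [1, 0, 0, 0.06, 0, 0, 0],
    [1, 0.06, 0.19, 0.06, 0, 0, 0],
    [1, 0.12, 0.38, 0.06, 0, 0, 0],
    [1, 0.18, 0.57, 0.06, 0, 0, 0],
    [1, 0.24, 0.76, 0.06, 0, 0, 0],
    [1, 0.24, 0.76, 0.06, 0, 0, 0],
  ],
)

```text
t: 8.25
tool_pos: [0.5404, -0.0254, 0.0674]
orientation: [-3.106, 0.471, 0.001]
force: [0.1, -0.1, -0.6]
opening: 0.0156
```

It slides freely, with forces below 1 N. Continuing out of the end.

drive_tool(
  increments=[
    [1, 0.1, 0.32, 0, 0, 0, 0],
    [1, 0.2, 0.64, 0, 0, 0, 0],
    [1, 0.3, 0.96, 0, 0, 0, 0],
    [1, 0.4, 1.28, 0, 0, 0, 0],
    [1, 0.5, 1.6, 0, 0, 0, 0],
    [1, 0.6, 1.92, 0, 0, 0, 0],
    [1, 0.67, 2.15, 0, 0, 0, 0],
    [1, 0.74, 2.37, 0, 0, 0, 0],
    [1, 0.74, 2.37, 0, 0, 0, 0],
    [1, 0.74, 2.37, 0, 0, 0, 0],
    [1, 0.74, 2.37, 0, 0, 0, 0],
  ],
)

```text
t: 9.17
tool_pos: [0.5587, 0.0325, 0.0676]
orientation: [3.106, -0.473, -0.0]
force: [-0.1, -0.8, -1.3]
opening: 0.0156
```

```bash
python3 - <<'E'
from h import *
st=shot("wrist","pics/w6.png"); p=st["tool_pos"]-np.array([.5219,-.086,0]); print(p@[.298,.9545,0],p@[-.9545,.298,0],st["force"])
shot("scene","pics/s6.png")
a=cv2.imread("pics/s6.png"); cv2.imwrite("pics/s6z.png",cv2.resize(a[150:260,190:345],None,fx=5,fy=5,interpolation=cv2.INTER_CUBIC))
E
```

```text
0.12402108603426275 0.00022006758132157118 [-0.05751192 -0.7966594  -1.30847539]
```

View pics/s6z.png

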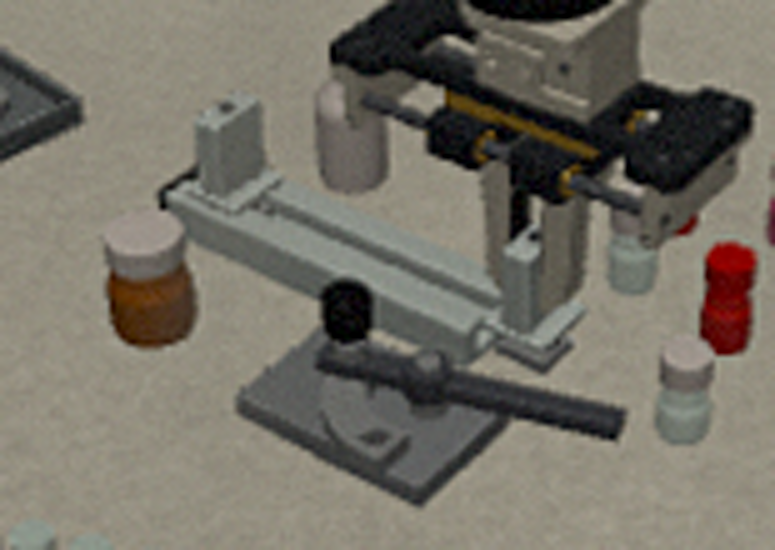

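View pics/w6.png

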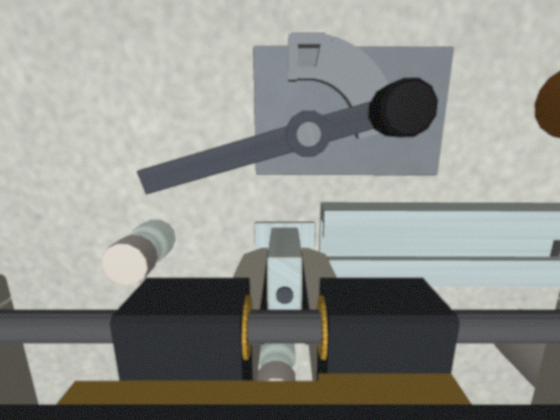

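The stop is out, its centre at rail x 124, and it is still upright in the fingers. Lifting it straight up, then carrying it high to the tray.

drive_tool(
  increments=[
    [1, 0, 0, 0.4, 0, 0, 0],
    [1, 0, 0, 1.1, 0, 0, 0],
    [1, 0, 0, 2, 0, 0, 0],
    [1, 0, 0, 3, 0, 0, 0],
    [1, 0, 0, 4, 0, 0, 0],
    [1, 0, 0, 5, 0, 0, 0],
    [1, 0, 0, 5.2, 0, 0, 0],
    [1, 0, 0, 5.2, 0, 0, 0],
  ],
)

```text
t: 9.93
tool_pos: [0.5605, 0.0323, 0.2007]
orientation: [-3.105, 0.473, -0.009]
force: [0.1, 0.7, -2.4]
opening: 0.0158
```

drive_tool(
  increments=[
    [1, -0.04, -0.5, 0, 0, 0, 0],
    [1, -0.1, -1.3, 0, 0, 0, -0.02],
    [1, -0.17, -2.3, 0, 0, 0, -0.04],
    [1, -0.25, -3.3, 0, 0, 0, -0.06],
    [1, -0.33, -4.4, 0, 0, 0, -0.08],
    [1, -0.41, -5.5, 0, 0, 0, -0.1],
    [1, -0.5, -6.7, 0, 0, 0, -0.12],
    [1, -0.6, -7.9, 0, 0, 0, -0.147],
    [1, -0.7, -9.1, 0, 0, 0, -0.147],
    [1, -0.78, -10.3, 0, 0, 0, -0.147],
    [1, -0.86, -11.5, 0, 0, 0, -0.147],
    [1, -0.94, -12.6, 0, 0, 0, -0.147],
    [1, -1.02, -13.7, 0, 0, 0, -0.147],
    [1, -1.1, -14.7, 0, 0, 0, -0.147],
    [1, -1.17, -15.6, 0, 0, 0, -0.147],
    [1, -1.23, -16.4, 0, 0, 0, -0.147],
    [1, -1.27, -16.9, 0, 0, 0, -0.147],
    [1, -1.27, -16.9, 0, 0, 0, -0.147],
    [1, -1.27, -16.9, 0, 0, 0, -0.147],
  ],
)

```text
t: 11.52
tool_pos: [0.526, -0.3898, 0.1957]
orientation: [-3.061, 0.701, 0.004]
force: [0.3, 0.7, -1.3]
opening: 0.0154
```

```bash
python3 - <<'E'
from h import *
c,s=np.cos(-.449),np.sin(-.449)
tr=lambda x,y,z:np.array([.4876+c*x-s*y,-.3725+s*x+c*y,z])
st=shot("wrist","pics/w7.png",[tr(x*.09,y*.06,.018) for x in(-1,1) for y in (-1,1)]+[tr(.0435,0,.005)]); print(repr(st["tool_pos"]),repr(st["orientation"]),st["force"],st["opening"])
shot("top","pics/t7.png")
a=cv2.imread("pics/t7.png"); cv2.imwrite("pics/t7z.png",cv2.resize(a[160:290,220:370],None,fx=4,fy=4,interpolation=cv2.INTER_CUBIC))
E
```

```text
[ 0.3805 -0.3875  0.018 ] [338.5 313.2]
[ 0.4326 -0.2794  0.018 ] [233.6 313.3]
[ 0.5426 -0.4656  0.018 ] [346.5 153.5]
[ 0.5947 -0.3575  0.018 ] [225.5 153.7]
[ 0.5268 -0.3914  0.005 ] [286.  196.7]
array([ 0.52598237, -0.3897757 ,  0.19571653]) array([-3.06057015,  0.70136913,  0.00392816]) [ 0.27686711  0.6770308  -1.3467441 ] 0.01538744260942049
```

View pics/w7.png

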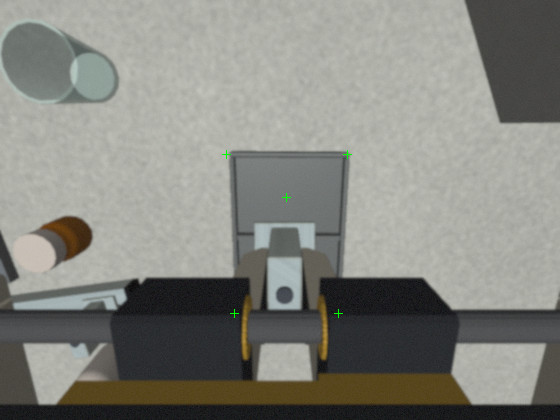

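View pics/t7z.png

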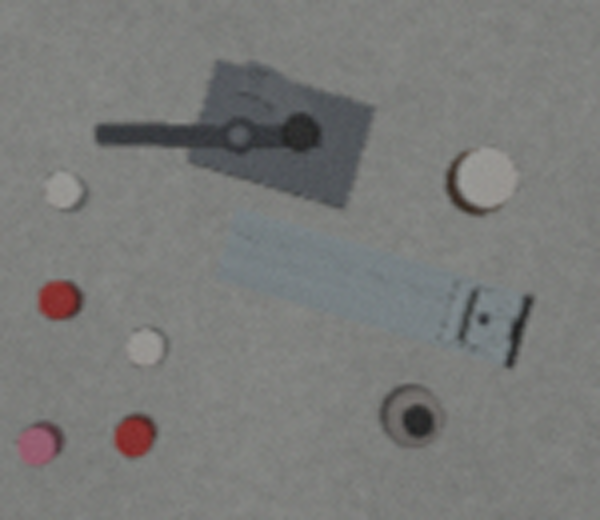

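The tray's far corners at (230,153) and (350,152) lie about 4 px right of prediction, so I'll shift about 4 mm toward tray -y. The gate is still open, and the back stop and bottles are unmoved. Checking the divider against prediction before lowering.

```bash
python3 - <<'E'
from h import *
setwrist(dict(tool_pos=[0.52598237,-0.3897757,0.19571653],orientation=[-3.06057015,0.70136913,0.00392816]))
c,s=np.cos(-.449),np.sin(-.449)
for uv in [(230,153),(350,152),(288,233)]:
    p=atz("wrist",*uv,.018); d=p[:2]-[.4876,-.3725]; print(uv,p.round(4),"tray xy",np.round([c*d[0]+s*d[1],-s*d[0]+c*d[1]],4))
a=cv2.imread("pics/w7.png"); cv2.imwrite("pics/w7z.png",cv2.resize(a[130:290,205:370],None,fx=3.5,fy=3.5,interpolation=cv2.INTER_CUBIC))
E
```

```text
(230, 153) [ 0.5934 -0.3618  0.018 ] tray xy [0.0907 0.0555]
(350, 152) [ 0.5425 -0.4693  0.018 ] tray xy [ 0.0915 -0.0634]
(288, 233) [ 0.4929 -0.3774  0.018 ] tray xy [ 0.0069 -0.0021]
```

View pics/w7z.png

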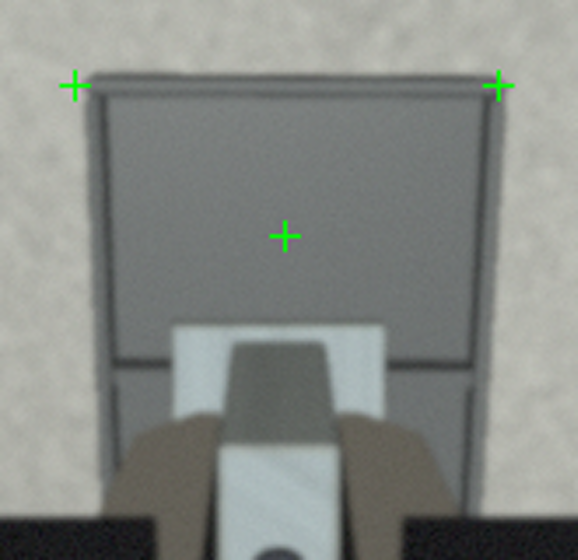

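Tray corrected by (+2.5, -4) mm in its own axes, so the bay centre is about (0.527, -0.396). Lowering.

drive_tool(
  increments=[
    [1, 0.05, -0.25, -0.4, 0, 0, 0],
    [1, 0.05, -0.25, -1.2, 0, 0, 0],
    [1, 0.05, -0.25, -2.0, 0, 0, 0],
    [1, 0.05, -0.25, -2.8, 0, 0, 0],
    [1, 0.05, -0.25, -3.5, 0, 0, 0],
    [1, 0.05, -0.25, -4.1, 0, 0, 0],
    [1, 0.05, -0.25, -4.5, 0, 0, 0],
    [1, 0.05, -0.25, -4.75, 0, 0, 0],
    [1, 0.05, -0.25, -4.75, 0, 0, 0],
    [1, 0.05, -0.25, -4.75, 0, 0, 0],
  ],
)

```text
t: 12.45
tool_pos: [0.5285, -0.3962, 0.0793]
orientation: [3.063, -0.699, 0.001]
force: [-0.9, -0.2, -1.3]
opening: 0.0159
```

```bash
python3 - <<'E'
from h import *
st=shot("scene","pics/s8.png"); print(st["tool_pos"],st["force"])
a=cv2.imread("pics/s8.png"); cv2.imwrite("pics/s8z.png",cv2.resize(a[120:210,110:230],None,fx=6,fy=6,interpolation=cv2.INTER_CUBIC))
E
```

```text
[ 0.52853826 -0.39619165  0.07925723] [-0.8531443  -0.17606861 -1.28164501]
```

View pics/s8z.png

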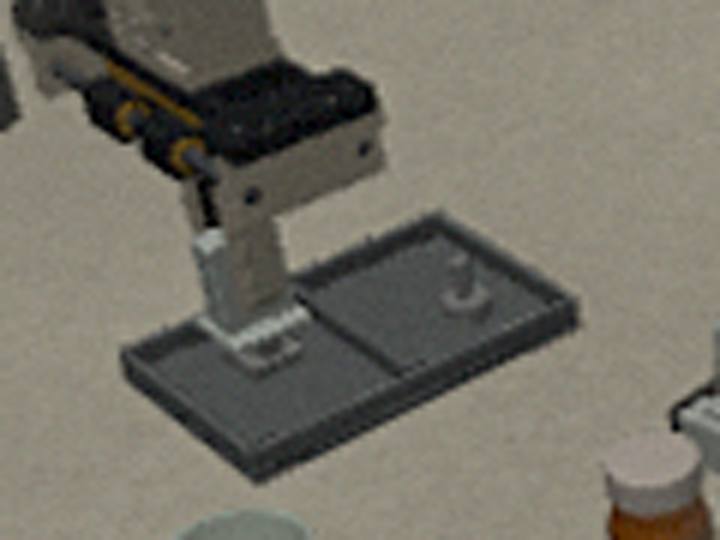

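The stop is inside the empty bay, foot at about (270,352) in the zoom, and still about 13 mm up. Lowering to contact in small steps.

drive_tool(
  increments=[
    [1, 0, 0, -0.2, 0, 0, 0],
    [1, 0, 0, -0.4, 0, 0, 0],
    [1, 0, 0, -0.46, 0, 0, 0],
    [1, 0, 0, -0.46, 0, 0, 0],
    [1, 0, 0, -0.46, 0, 0, 0],
  ],
)

```text
t: 12.92
tool_pos: [0.5281, -0.396, 0.0672]
orientation: [-3.062, 0.7, 0.001]
force: [1.1, 0.8, -1.9]
opening: 0.0155
```

drive_tool(
  increments=[
    [1, 0, 0, -0.04, 0, 0, 0],
    [1, 0, 0, -0.04, 0, 0, 0],
    [1, 0, 0, -0.04, 0, 0, 0],
  ],
)

```text
t: 13.17
tool_pos: [0.5283, -0.3961, 0.0665]
orientation: [3.063, -0.7, 0.0]
force: [0.3, -0.7, -1.8]
opening: 0.0157
```

drive_tool(
  increments=[
    [1, 0, 0, -0.04, 0, 0, 0],
    [1, 0, 0, -0.04, 0, 0, 0],
    [1, 0, 0, -0.04, 0, 0, 0],
  ],
)

```text
t: 13.42
tool_pos: [0.5285, -0.3964, 0.0658]
orientation: [3.062, -0.7, 0.001]
force: [0.4, -0.8, 0.4]
opening: 0.0157
```

Contact is starting, with force rising from -1.8 to +0.4. One more small step.

drive_tool(
  increments=[
    [1, 0, 0, -0.03, 0, 0, 0],
    [1, 0, 0, -0.03, 0, 0, 0],
    [1, 0, 0, -0.03, 0, 0, 0],
  ],
)

```text
t: 13.67
tool_pos: [0.5286, -0.3964, 0.0658]
orientation: [3.062, -0.7, 0.001]
force: [-2.1, 2.1, 5.3]
opening: 0.0155
```

It stands on the floor: z has stopped changing and the force is +5.3 N. Releasing.

drive_tool(
  increments=[
    [0.75, 0, 0, 0, 0, 0, 0],
    [0.6, 0, 0, 0, 0, 0, 0],
    [0.5, 0, 0, 0, 0, 0, 0],
    [0.5, 0, 0, 0, 0, 0, 0],
    [0.5, 0, 0, 0, 0, 0, 0],
    [0.5, 0, 0, 0, 0, 0, 0],
    [0.5, 0, 0, 0.8, 0, 0, 0],
    [0.5, 0, 0, 2, 0, 0, 0],
    [0.5, 0, 0, 3.5, 0, 0, 0],
    [0.5, 0, 0, 5, 0, 0, 0],
    [0.5, -1, 0, 6, 0, 0, 0],
    [0.5, -2, 0, 6, 0, 0, 0],
    [0.5, -4, 0, 6, 0, 0, 0],
    [0.5, -4, 0, 6, 0, 0, 0],
    [0.5, -4, 0, 6, 0, 0, 0],
  ],
)

```text
t: 14.92
tool_pos: [0.4259, -0.3962, 0.2145]
orientation: [-3.062, 0.703, 0.002]
force: [-0.1, 0.3, -0.0]
opening: 0.0465
```

```bash
python3 - <<'E'
from h import *
shot("scene","pics/s9.png"); shot("wrist","pics/w9.png"); st=shot("top","pics/t9.png");print(st["t"],st["tool_pos"])
a=cv2.imread("pics/s9.png")[120:265,110:345]; cv2.imwrite("pics/s9z.png",cv2.resize(a,None,fx=3.4,fy=3.4,interpolation=cv2.INTER_CUBIC))
a=cv2.imread("pics/t9.png")[150:290,220:460]; cv2.imwrite("pics/t9z.png",cv2.resize(a,None,fx=3.3,fy=3.3,interpolation=cv2.INTER_CUBIC))
E
```

```text
15.0167 [ 0.42853739 -0.39632743  0.21495236]
```

View pics/s9z.png

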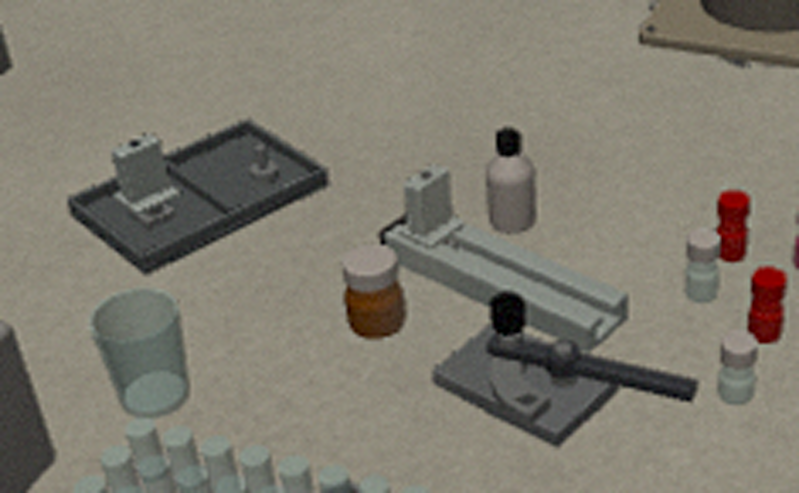

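View pics/w9.png

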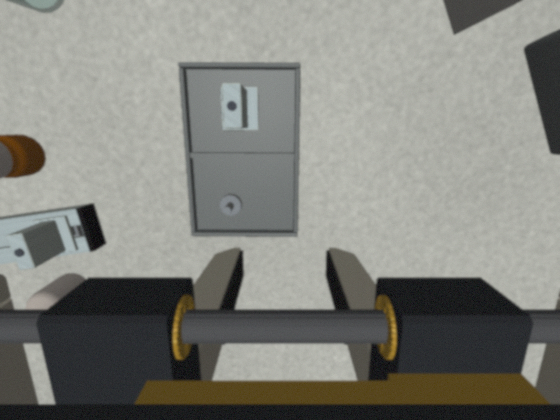

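View pics/t9z.png

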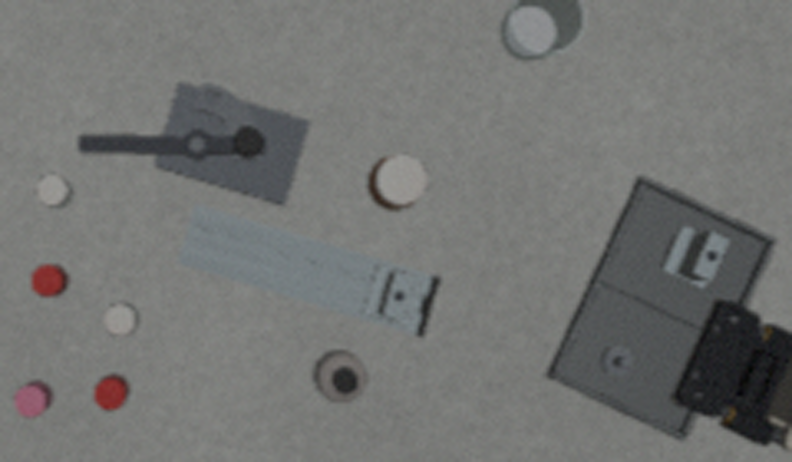

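All three views agree. The stop stands upright about centred in the empty bay, with its shoulder at (240,108) against a bay centre of about (242,110) in the wrist view. The gate is open, the other things have not moved, and the arm is clear.

```bash
python3 -c "
from plant import robot
s=robot.read_state(); print(s['t'],s['force'],abs(s['dq']).max()); print(robot.close_job())"
```

```text
15.0667 [ 0.8041955  -0.61229119  0.78094123] 0.017539730091040644
the job is handed in; nothing more can be done
None
```

The job is handed in at about 15 s of the 62 s allowed; no verdict is reported on hand-in. I opened and latched the gate, slid the front stop out of the rail's open end, lifted it clear and stood it in the tray's empty bay.

**Last checks:**
- **Gate:** it sits at the 75° hole. After release the knob was back at its down height, but I read that from the pictures, not from the joint itself.
- **Front stop:** it stands upright, about 2 mm from the bay centre by eye in the wrist picture. On lowering, the descent stopped with 5 N of contact, 0.1 mm from the height expected for the bay floor.
- **Other things on the deck:** the back stop, thumbscrew, bottle, jars and beaker show no visible movement. The wrench and vial rack were not in the final zoomed views, but the arm never came near them. The gripper ended empty, well above the deck.

**What disagreed:**
- **Bracket height:** the bracket's visible plate measured about 9 mm high, against the 24 mm in the text. I refitted the rail's pose with that height, and most points then agreed within about 0.7 px (worst 1.4 px).
- **Tray position:** the first tray estimates from the top and scene cameras differed by about 9 mm. I corrected the position from the wrist camera before placing the stop.

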